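# Seat the board carrier and lock the test jig

### The arm

A 6-joint arm with a two-finger parallel gripper is mounted at the origin on the work surface. World frame = base frame: x ahead of the robot, y to its left, z up, the work surface at z = 0. Lengths are in m, angles in rad, forces in N, time in s.
With the tool pointing down it reaches from about 0.275 to 0.725 m from the base axis. Payload 5.6 kg.
Tool frame: the origin (TCP) lies on the centre line of the jaws, within the pads' length; the fingertips stand 8 mm ahead of it and the grasp point (between the pads) lies 11 mm behind it; z points along the fingers, y is the line along which they close (so a half turn about z gives the same grasp; the last joint's range is limited). The gripper opens to 85 mm and grips with 20 to 120 N. Pads are 22 mm wide; open, the fingers measure 114 mm over their backs; the gripper's body (76 mm by 85 mm) begins 54 mm behind the grasp point. The pads swing forward as they close: fully open they stand 13 mm farther back than shut.
Start: joints at [1.524, 0.255, 0.108, 0, -1.424, -0.285], TCP at [0.179, 0.52, 0.239] pointing down, gripper open.
Joint ranges: [-2.95, 2.95], [-1.21, 1.97], [-1.09, 1.5], [-2.87, 1.71], [-2.94, -0.07], [-3.05, 3.05]. Speed limits (rad/s): [2.57, 2.57, 3.14, 3.14, 3.14, 3.14].

### API

Orientations are given as a rotation vector (axis times angle).
In Python, from bench import * gives the robot as it stands.
- The arm moves only by the tool apply_moves, never from a script. Its argument "steps" is a list that holds one entry, the list of rows, each a list of 7 numbers: the closure, from -1 (fully open) to 1 (shut), then the shift along the world's x, y, z in m, then the turn, a rotation vector about the world's x, y, z in rad. A call has exactly 10 rows; each row is the pose to reach, as a shift and turn from the pose commanded when the call began; what a row does not reach only later rows make up. A row lasts 1/10 s, in which the tool goes at most 50 mm and 8.59 degrees, less where a joint would pass 70% of its speed; a pose out of reach is approached as far as the arm can. A call with a gripper value outside its range is refused whole. The fingers move at their own pace and stop on an object; the grip force is fixed at half the most. Time passes only in rows, so rows that repeat a pose let the fingers close, or fill a call up. It gives the time, the measured TCP pose, the force, the opening and the grip force at its end, in the units of the state.
- observe(): the state, without advancing time (a new reading comes with each control period).
- snapshot(name): name is "scene" or "top" or "wrist"; returns a dict with "color" (400x640x3 uint8, red, green, blue), "z_map" (400x640 float32, m along the optical axis (not along the pixel's ray), 0 where there is no reading), "K" (3x3 intrinsics, pixels), "rvec" (rotation vector, rad) and "tvec" (3), from world to camera coordinates, as OpenCV has them. Camera axes: x right, y down, z forward; pixel columns grow to the right and rows downward; lengths in m; the calibration is good to about 2 mm. A picture is of the moment at which its call begins.
- hand_in(): hands the job in; it is judged then, once.
The state is a dict: "t": time; "qpos": joint angles; "qvel": joint speeds; "joint_torque": joint torques, N m; "tool_pos": TCP position; "orientation": TCP orientation; "wrist_force": force on the tool from outside, world axes, zero at the start; "ft_torque": the same for the moment, N m; "grip_width": finger opening in m; "grip_force": force on a finger pad.
Only numpy, scipy, OpenCV 4.12 (cv2) and the standard library are available. Lean on these libraries where they do the work, as an engineer would, in place of code of your own. Each camera call takes 0.05 s, during which the arm holds its last target. There are 200 camera calls.

### The job

Push the circuit board carrier along its channel until it is fully home against the stop wall of the test jig, then swing the jig's lever away from the channel, past its first detent, all the way to its second stop. Only push with the fingers: do not lift the carrier, and leave the other things on the bench and on the jig where they stand. Finish with the robot clear.

Things in the scene. Friction and masses are not known exactly. Their poses are not given: they have to be found in the camera images.
- jig: board test jig, fixed to the bench: aluminium plate 240 x 240 x 18 mm, origin under its centre, x along its channel to the stop (roughly away from the robot), y left, z up. Channel: centre line y = -35 mm, floor z = 18 mm, 84 mm wide between black rails 8 mm thick, top z = 32 mm, from x = -100 to 90 mm
- stop (a point): centre of the channel's stop wall face: jig (90, -35, 28) mm; the wall is black, 90 mm wide, top 38 mm above the bench
- bridge (a point): centre of the top of the bridge that crosses the channel: jig (72, -35, 76) mm; 26 mm along x, 118 mm along y, underside 66 mm above the bench. A contact bar below it (underside 53 mm) comes down 8 mm as the lever swings and does not touch the board
- carrier: loose aluminium board carrier, 180 g, green circuit board on it, in the channel: slab 100 (x) x 80 (y) x 6 mm, origin under its centre, x towards the stop. Across its near end stands a tab 60 mm wide, 8 mm thick, top 40 mm above the origin. Slides along jig x with 2 mm play each side (about 1 N). Home: far edge on the stop wall, origin at jig x = 40 mm; starts 30 to 55 mm short
- carrier_tab (a point): centre of the tab's near face, the face to push on: 50 mm towards -x from the carrier's origin, 24 mm above it (42 mm above the bench)
- lever_hinge (a point): on the lever's vertical pivot axis, at the underside of the lever: jig (75, 55, 34) mm, left of the channel. Beyond it a black gearbox 64 x 72 mm, top 82 mm, centred at jig (132, 80) mm
- lever_post (a point): centre of the top of the lever's black upright post, 110 mm from the pivot axis: post 16 mm diameter, top 88 mm above the bench, standing on a flat steel arm 14 mm wide at 34 to 42 mm above the bench. At joint 0 the arm points along jig -x
- lever (a joint): lever angle, rad: 0 = open; grows as the post swings left, away from the channel (clockwise from above); first detent 0.60; second stop 1.20, the end of travel. A detent draws it into 0, 0.60 and 1.20, with ridges near 0.27 and 0.92; moving it takes up to about 6 N at the post. It stays at whichever of the three it is left in
- flux: bystander: small white-capped bottle, 24 mm wide, 50 mm tall, standing on the jig's base plate at its near left corner; origin under its centre
- standoff: bystander: brass pin 12 mm wide, 25 mm tall, standing on the base plate just right of the channel; origin under its centre
- spool: bystander: reel of solder 64 mm wide, 52 mm tall, standing right of the jig; origin under its centre
- meter: bystander: red hand meter 160 x 80 x 35 mm lying left of the jig; origin under its centre
- driver: bystander: screwdriver 150 mm long lying left of the jig, near side; origin near its middle
- spare: bystander: bare circuit board 60 x 40 x 11 mm lying beyond the jig; origin under its centre
- partsbox: bystander: open grey parts box 110 x 80 x 30 mm right of the jig, near side; origin under its centre
Mind the look-alikes: they are no part of the job. Leave any blue or purple look-alike of the carrier alone.

How it is judged:
On the way:
1. the carrier is home against the stop wall while the lever is still open (x of carrier in the frame of jig above 0.0375 m and value of joint lever below 0.3 rad), for 0.2 s.
At the end, for the whole second after the job is handed in: the carrier lies at rest on the channel floor within 2.5 mm of the stop wall, and the lever stands at its second stop (above 1.14 of 1.20 rad) (x of carrier in the frame of jig above 0.0375 m and z of carrier in the frame of jig below 0.022 m and value of joint lever above 1.14 rad and linear speed of carrier below 0.01 m/s); the robot touches nothing.
It fails at once if the carrier is lifted more than 8 mm off the channel floor (z of carrier in the frame of jig above 0.026 m).
It fails at once if the lever is swung more than 0.3 rad while the carrier is more than 6 mm short of home (value of joint lever above 0.3 rad and x of carrier in the frame of jig below 0.034 m).
It fails at once if another thing is moved more than 25 mm (distance of any of flux, standoff, spool, meter, driver, spare, partsbox from where it was at the start of the episode above 0.025 m).
It also fails if it takes over 48 s, if anything falls off the work surface, if the arm or the gripper's body presses on something with over 40 N, if the wrist force passes 120 N, or if a joint passes its speed limit or range.

## Working session

There is one attempt and no reset: what is moved stays moved. The work goes in short steps, Python scripts to look and compute and a tool call to move; the robot and the scene stay as the last step left them, time stands still between calls to the robot, and variables do not carry over. Pictures are saved under pics/ and viewed, at most 10 in all, crops included, and the job is handed in when it is done.

Besides the shell and the picture viewer there is one more tool, called after "Call:" as a command line: name --argument value ..., lists and objects as JSON in quotes. apply_moves: Moves the arm, as the interface text tells. Its arguments: {"type":"object","properties":{"steps":{"type":"array","items":{"type":"array","items":{"type":"array","items":{"type":"number"}}}}},"required":["steps"]}

```bash
mkdir -p pics; cat > h.py <<'E'
from bench import *
import numpy as np, cv2
def snap(n):
    s=snapshot(n); s['R']=cv2.Rodrigues(np.array(s['rvec'],float))[0]; s['t']=np.array(s['tvec'],float).ravel(); s['K']=np.array(s['K']); return s
def ray(s,u,v,z):
    d=s['R'].T@np.linalg.inv(s['K'])@[u,v,1]; c=-s['R'].T@s['t']; return c+d*(z-c[2])/d[2]
def pix(s,p):
    q=s['K']@(s['R']@np.array(p)+s['t']); return q[:2]/q[2]
def cloud(s):
    z=s['z_map']; v,u=np.mgrid[:z.shape[0],:z.shape[1]]
    P=np.stack([u*z,v*z,z],-1)@np.linalg.inv(s['K']).T
    return (P-s['t'])@s['R']
def save(s,f): cv2.imwrite('pics/'+f,s['color'][...,::-1])
E
python3 - <<'E'
from h import *
for n in('scene','top'):
    s=snap(n); save(s,n+'.png'); np.save(n+'.npy',s,allow_pickle=True)
print(observe())
E
```

```text
{'t': 0.1, 'qpos': array([ 1.52361166e+00,  2.55705701e-01,  1.07148973e-01, -4.41487442e-04,
       -1.42389272e+00, -2.84636942e-01]), 'qvel': array([ 0.00087073, -0.00183012,  0.00209374,  0.00148283,  0.00017811,
        0.00099134]), 'joint_torque': array([-3.50653208e-03, -3.87601483e+01,  2.38477635e+01,  5.37797615e+00,
       -3.69355723e-03, -2.02688724e-06]), 'tool_pos': array([0.17895386, 0.51962735, 0.23847979]), 'orientation': array([ 3.09676656e+00, -5.18657192e-01, -3.73328680e-04]), 'wrist_force': array([-0.55042564, -0.31549534, -0.60470854]), 'ft_torque': array([-0.01483133, -0.01899156,  0.02897129]), 'grip_force': 0.0, 'grip_width': 0.0853749188147312}
```

View pics/top.png

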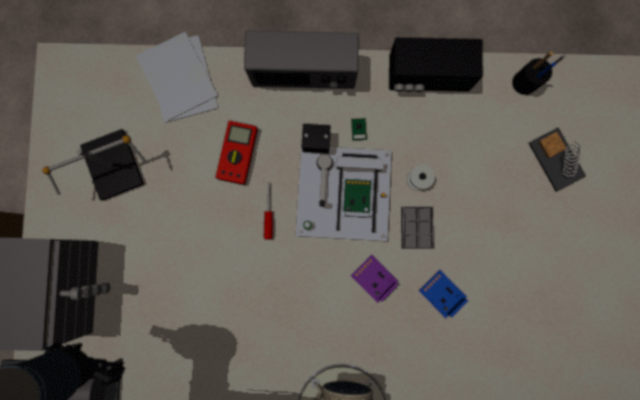

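View pics/scene.png

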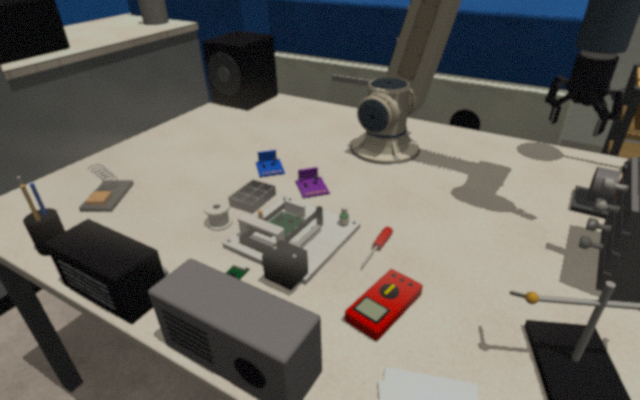

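The top view shows the jig with its plate centred near (344,195), the green carrier at about (357,196), the lever hinge at (325,161) and its post at about (322,204). Three things could be the carrier: green at (357,196), purple at (375,278) and blue at (443,293). The green one fits, because it sits in the jig's channel. I'll confirm that in a crop.

```bash
python3 - <<'E'
from h import *
s=np.load('top.npy',allow_pickle=True).item(); P=cloud(s)
z=P[...,2]; roi=np.zeros(z.shape,bool); roi[140:250,285:400]=1
m=roi&(z>.010)&(z<.025)
m=cv2.morphologyEx((roi&(z>.010)).astype(np.uint8),cv2.MORPH_OPEN,np.ones((5,5)))
c=s['color'].astype(int)
w=(roi&(c.min(-1)>0)&(z>.010)&(z<.026))
pts=P[w][:,:2].astype(np.float32)
print(len(pts),cv2.minAreaRect(pts), np.median(z[w]))
for (u,v) in [(305,148),(391,151),(389,240),(297,237)]: print(ray(s,u,v,.018))
g=roi&(c[...,1]>c[...,0]+15)&(c[...,1]>c[...,2]+10)
print('green',g.sum(),ray(s,*np.argwhere(g)[:,::-1].mean(0),.03), cv2.minAreaRect(np.argwhere(g)[:,::-1].astype(np.float32)))
print('post',ray(s,322,204,.088),'tip heights',np.unravel_index(np.argmax(np.where(roi,z,0)),z.shape))
print('spool flux standoff', ray(s,422,178,.05),ray(s,308,226,.06),ray(s,382,195,.04))
cv2.imwrite('pics/crop.png',cv2.resize(s['color'][115:250,280:445,::-1],None,fx=4.4,fy=4.4,interpolation=cv2.INTER_CUBIC))
E
```

```text
6031 ((0.5578764081001282, 0.004233002662658691), (0.24014626443386078, 0.24060854315757751), 87.86132049560547) 0.017710605274765832
[0.67273472 0.10842905 0.018     ]
[ 0.66972638 -0.1186859   0.018     ]
[ 0.43533533 -0.11570494  0.018     ]
[0.43797226 0.12336632 0.018     ]
green 618 [ 0.54506791 -0.02833721  0.03      ] ((337.2516784667969, 200.8878936767578), (34.89196014404297, 73.6456298828125), 73.11320495605469)
post [0.51934666 0.06011393 0.088     ] tip heights (np.int64(142), np.int64(289))
spool flux standoff [ 0.59503225 -0.19443536  0.05      ] [0.46541717 0.09422484 0.06      ] [ 0.55008747 -0.09361215  0.04      ]
```

View pics/crop.png

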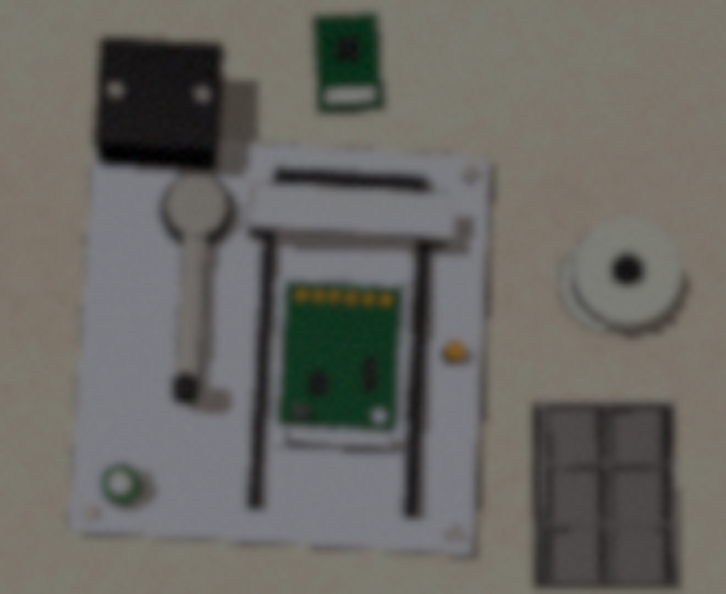

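The crop confirms it: the green carrier at crop (340,360) lies between the black rails, with its tab edge at crop (343,440). The lever post is at (186,388) and the flux bottle at (122,485). Jig is at about (0.558, 0.004) with yaw about -2.1°. Next I'll go above the near end of the channel with the fingers shut.

Call:
apply_moves --steps '[[[1,0.03,-0.05,0,0,0,0.03],[1,0.055,-0.1,0,0,0,0.06],[1,0.08,-0.15,0,0,0,0.09],[1,0.105,-0.2,0,0,0,0.12],[1,0.13,-0.24,0,0,0,0.15],[1,0.155,-0.29,0,0,0,0.18],[1,0.18,-0.34,0,0,0,0.21],[1,0.205,-0.39,0,0,0,0.24],[1,0.23,-0.44,0,0,0,0.27],[1,0.255,-0.49,0,0,0,0.29]]]'

```text
t: 1.1
tool_pos: [0.4108, 0.075, 0.2393]
orientation: [-3.141, 0.063, -0.0]
wrist_force: [1.7, 1.2, 0.6]
grip_width: -0.0001
grip_force: 0.0
```

Call:
apply_moves --steps '[[[1,0.015,-0.03,0,0,0,0],[1,0.025,-0.06,0,0,0,0],[1,0.025,-0.06,0,0,0,0],[1,0.025,-0.06,0,0,0,0],[1,0.025,-0.06,0,0,0,0],[1,0.025,-0.06,0,0,0,0],[1,0.025,-0.06,0,0,0,0],[1,0.025,-0.06,0,0,0,0],[1,0.025,-0.06,0,0,0,0],[1,0.025,-0.06,0,0,0,0]]]'

```text
t: 2.1
tool_pos: [0.4356, 0.0172, 0.2393]
orientation: [-3.141, 0.065, -0.0]
wrist_force: [-0.3, 0.6, -0.0]
grip_width: -0.0004
grip_force: 0.0
```

```bash
python3 - <<'E'
from h import *
o=observe(); print(o['t'],o['tool_pos'],o['orientation'],o['qpos'],o['wrist_force'],o['grip_width'])
s=snap('wrist'); save(s,'w1.png'); np.save('w1.npy',s,allow_pickle=True)
c,sn=np.cos(-.0374),np.sin(-.0374)
for p in [(-120,-120,18),(-120,120,18),(-100,-35,18),(-35,55,88),(-50,-35,58)]:
    x,y,z=np.array(p)/1e3; print(p,pix(s,(.558+c*x-sn*y,.004+sn*x+c*y,z)))
E
```

```text
2.1 [0.43559415 0.01719912 0.23930425] [-3.14091502e+00  6.50467403e-02 -1.10001327e-04] [ 4.01525046e-01  2.68646062e-02 -1.62162537e-01  2.53497044e-05
 -1.38170360e+00  1.12785346e+00] [-0.26775574  0.57504257 -0.03633496] -0.00043803470724183174
(-120, -120, 18) [434.73985091 167.14010031]
(-120, 120, 18) [225.73178318 168.06043625]
(-100, -35, 18) [361.23998798 150.04925262]
(-35, 55, 88) [267.69436798  87.45963286]
(-50, -35, 58) [367.68155401 104.54418067]
```

View pics/w1.png

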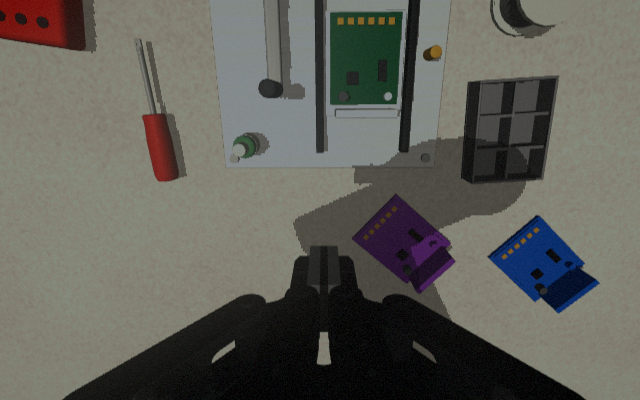

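The projected points match the picture: post predicted at (268,87) and seen at (270,88), plate corner at (227,167). The tab top is near (367,113), so its near face is at about jig x = -62. I'll descend behind it.

Call:
apply_moves --steps '[[[1,0.012,-0.022,-0.02,0,0,0],[1,0.024,-0.045,-0.045,0,0,0],[1,0.024,-0.045,-0.085,0,0,0],[1,0.024,-0.045,-0.125,0,0,0],[1,0.024,-0.045,-0.16,0,0,0],[1,0.024,-0.045,-0.18,0,0,0],[1,0.024,-0.045,-0.19,0,0,0],[1,0.024,-0.045,-0.198,0,0,0],[1,0.024,-0.045,-0.198,0,0,0],[1,0.024,-0.045,-0.198,0,0,0]]]'

```text
t: 3.15
tool_pos: [0.4605, -0.0278, 0.0422]
orientation: [-3.141, 0.065, -0.003]
wrist_force: [1.1, 0.0, 0.4]
grip_width: -0.0003
grip_force: 0.0
```

Call:
apply_moves --steps '[[[1,0.008,0,0,0,0,0],[1,0.016,-0.001,0,0,0,0],[1,0.024,-0.001,0,0,0,0],[1,0.03,-0.001,0,0,0,0],[1,0.036,-0.001,0,0,0,0],[1,0.042,-0.002,0,0,0,0],[1,0.048,-0.002,0,0,0,0],[1,0.054,-0.002,0,0,0,0],[1,0.06,-0.002,0,0,0,0],[1,0.066,-0.002,0,0,0,0]]]'

```text
t: 4.15
tool_pos: [0.5261, -0.03, 0.0412]
orientation: [-3.141, 0.066, 0.0]
wrist_force: [-0.7, 0.0, -0.1]
grip_width: 0.0001
grip_force: 0.4
```

Call:
apply_moves --steps '[[[1,0.002,0,0,0,0,0],[1,0.004,0,0,0,0,0],[1,0.005,0,0,0,0,0],[1,0.006,0,0,0,0,0],[1,0.007,0,0,0,0,0],[1,0.008,0,0,0,0,0],[1,0.008,0,0,0,0,0],[1,0.008,0,0,0,0,0],[1,0.008,0,0,0,0,0],[1,0.008,0,0,0,0,0]]]'

```text
t: 5.15
tool_pos: [0.5338, -0.03, 0.0414]
orientation: [-3.141, 0.065, -0.001]
wrist_force: [-0.2, -0.1, -0.4]
grip_width: 0.0001
grip_force: 0.1
```

Call:
apply_moves --steps '[[[1,0.001,0,0,0,0,0],[1,0.002,0,0,0,0,0],[1,0.003,0,0,0,0,0],[1,0.004,0,0,0,0,0],[1,0.004,0,0,0,0,0],[1,0.004,0,0,0,0,0],[1,0.004,0,0,0,0,0],[1,0.004,0,0,0,0,0],[1,0.004,0,0,0,0,0],[1,0.004,0,0,0,0,0]]]'

```text
t: 6.15
tool_pos: [0.5351, -0.0302, 0.0409]
orientation: [3.14, -0.067, -0.008]
wrist_force: [-8.3, 1.6, 6.7]
grip_width: -0.0002
grip_force: 4.4
```

```bash
python3 - <<'E'
from h import *
o=observe(); print(o['t'],o['tool_pos'],o['wrist_force'])
s=snap('scene')
cv2.imwrite('pics/s2.png',cv2.resize(s['color'][190:300,200:380,::-1],None,fx=4.4,fy=4.4,interpolation=cv2.INTER_CUBIC))
E
```

```text
6.15 [ 0.53506819 -0.03024843  0.04087596] [-8.27477706  1.55424465  6.71116778]
```

View pics/s2.png

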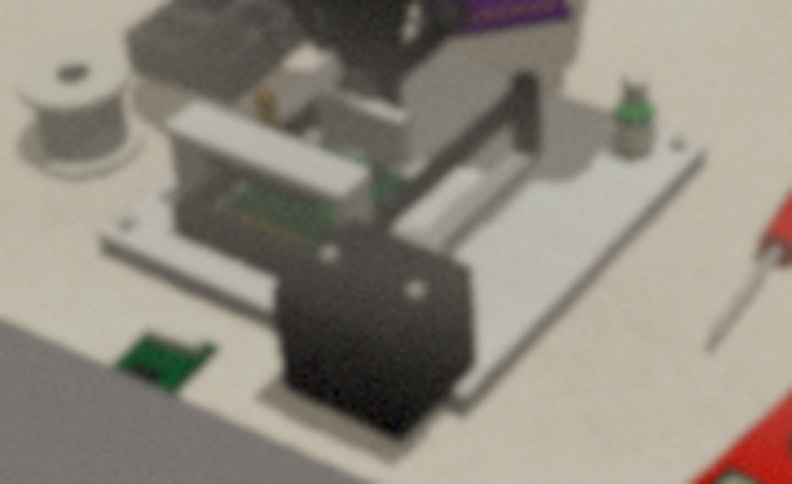

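The carrier stopped dead at x = 0.535 with 8 N of contact force, against a predicted home of 0.536. In the picture the board is under the bridge with its tab at crop (365,120). It's home, so I'll back off and rise.

Call:
apply_moves --steps '[[[1,-0.01,0,0,0,0,0],[1,-0.03,0,0,0,0,0],[1,-0.04,0,0,0,0,0],[1,-0.04,0,0.04,0,0,0],[1,-0.04,0,0.08,0,0,0],[1,-0.04,0,0.11,0,0,0],[1,-0.04,0.02,0.11,0,0,-0.14],[1,-0.03,0.04,0.11,0,0,-0.28],[1,-0.02,0.06,0.11,0,0,-0.42],[1,-0.015,0.06,0.11,0,0,-0.56]]]'

```text
t: 7.2
tool_pos: [0.5236, 0.0319, 0.1516]
orientation: [-2.998, 0.936, -0.003]
wrist_force: [0.0, -0.1, 0.1]
grip_width: -0.0001
grip_force: 0.0
```

Call:
apply_moves --steps '[[[1,0,0,0,0,0,-0.14],[1,0,0,0,0,0,-0.28],[1,0,0,0,0,0,-0.42],[1,0,0,0,0,0,-0.56],[1,0,0,0,0,0,-0.7],[1,0,0,0,0,0,-0.84],[1,0,0,0,0,0,-0.98],[1,0,0,0,0,0,-1.01],[1,0,0,0,0,0,-1.01],[1,0,0,0,0,0,-1.01]]]'

```text
t: 8.2
tool_pos: [0.5227, 0.03, 0.1514]
orientation: [-2.178, 2.263, -0.0]
wrist_force: [0.1, -0.1, 0.1]
grip_width: 0.0
grip_force: 0.0
```

```bash
python3 - <<'E'
from h import *
o=observe(); print(o['t'],o['tool_pos'],o['orientation'],o['qpos'],o['wrist_force'])
s=snap('wrist'); save(s,'w2.png')
c,sn=np.cos(-.0374),np.sin(-.0374)
for p in [(-35,55,88),(-10,-35,58),(75,55,42)]:
    x,y,z=np.array(p)/1e3; print(p,pix(s,(.558+c*x-sn*y,.004+sn*x+c*y,z)))
E
```

```text
8.2 [0.5226839  0.0300236  0.15135928] [-2.17826381e+00  2.26333093e+00 -3.45411512e-04] [ 3.56790312e-01  2.47336016e-01 -1.29819008e-01  7.35927562e-05
 -1.19324653e+00 -3.95117509e-01] [ 0.08129636 -0.14751514  0.13767346]
(-35, 55, 88) [322.28108806 261.93504175]
(-10, -35, 58) [286.82509978 127.73794876]
(75, 55, 42) [192.24153647 235.02229488]
```

View pics/w2.png

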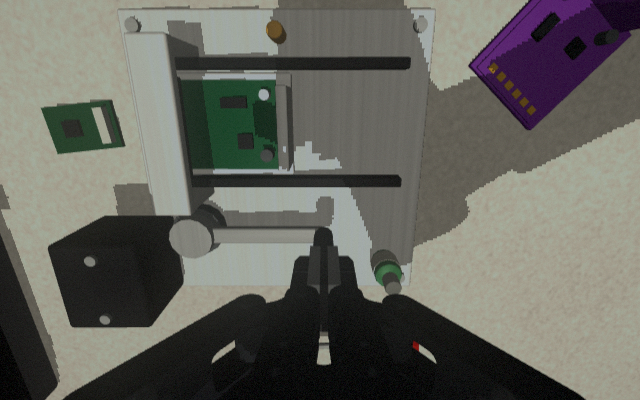

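Post base is visible at (323,237), its top hidden behind the fingers as predicted. The tab's near face is at about (287,127), where home should be. The fingers stand on the channel side of the post, so I'll descend and work out the swing waypoints.

Call:
apply_moves --steps '[[[1,0,-0.006,0,0,0,0],[1,0,-0.006,-0.02,0,0,0],[1,0,-0.006,-0.04,0,0,0],[1,0,-0.006,-0.06,0,0,0],[1,0,-0.006,-0.075,0,0,0],[1,0,-0.006,-0.085,0,0,0],[1,0,-0.006,-0.09,0,0,0],[1,0,-0.006,-0.09,0,0,0],[1,0,-0.006,-0.09,0,0,0],[1,0,-0.006,-0.09,0,0,0]]]'

```text
t: 9.25
tool_pos: [0.5232, 0.0241, 0.0621]
orientation: [-2.175, 2.265, -0.001]
wrist_force: [-0.2, 0.5, -0.0]
grip_width: 0.0002
grip_force: 0.0
```

```bash
python3 - <<'E'
from h import *
o=observe(); p0=o['tool_pos']; print(o['t'],p0,o['wrist_force'])
c,sn=np.cos(-.0374),np.sin(-.0374)
for th in np.arange(0,1.26,.06):
    d=.019; x=.075-.11*np.cos(th)-d*np.sin(th); y=.055+.11*np.sin(th)-d*np.cos(th)
    w=np.array([.558+c*x-sn*y,.004+sn*x+c*y]); print(round(th,2),np.round(w-p0[:2],4),np.round(w,4))
E
```

```text
9.25 [0.52321765 0.02413365 0.0621074 ] [-0.15947196  0.45247968 -0.03998911]
0.0 [0.0012 0.0171] [0.5244 0.0413]
0.06 [0.0005 0.0238] [0.5237 0.0479]
0.12 [0.0002 0.0305] [0.5234 0.0546]
0.18 [0.0003 0.0372] [0.5235 0.0613]
0.24 [0.0008 0.0439] [0.524 0.068]
0.3 [0.0017 0.0505] [0.5249 0.0746]
0.36 [0.003  0.0571] [0.5262 0.0812]
0.42 [0.0047 0.0636] [0.5279 0.0877]
0.48 [0.0068 0.0699] [0.53   0.0941]
0.54 [0.0092 0.0761] [0.5325 0.1003]
0.6 [0.0121 0.0822] [0.5353 0.1063]
0.66 [0.0153 0.0881] [0.5385 0.1122]
0.72 [0.0188 0.0938] [0.542  0.1179]
0.78 [0.0227 0.0993] [0.5459 0.1234]
0.84 [0.0269 0.1045] [0.5501 0.1286]
0.9 [0.0314 0.1094] [0.5546 0.1336]
0.96 [0.0362 0.1141] [0.5594 0.1383]
1.02 [0.0412 0.1185] [0.5644 0.1426]
1.08 [0.0465 0.1226] [0.5697 0.1467]
1.14 [0.0521 0.1263] [0.5753 0.1505]
1.2 [0.0578 0.1297] [0.5811 0.1539]
```

Call:
apply_moves --steps '[[[1,0.001,0.014,0,0,0,0],[1,0.001,0.024,0,0,0,-0.06],[1,0,0.031,0,0,0,-0.12],[1,0,0.037,0,0,0,-0.18],[1,0.001,0.044,0,0,0,-0.24],[1,0.002,0.051,0,0,0,-0.3],[1,0.003,0.057,0,0,0,-0.36],[1,0.005,0.064,0,0,0,-0.42],[1,0.007,0.07,0,0,0,-0.48],[1,0.009,0.076,0,0,0,-0.54]]]'

```text
t: 10.25
tool_pos: [0.5319, 0.1012, 0.0617]
orientation: [-1.489, 2.765, -0.0]
wrist_force: [0.1, 1.0, -0.0]
grip_width: -0.0001
grip_force: 0.0
```

Call:
apply_moves --steps '[[[1,0.003,0.006,0,0,0,-0.06],[1,0.006,0.012,0,0,0,-0.12],[1,0.01,0.018,0,0,0,-0.18],[1,0.014,0.023,0,0,0,-0.24],[1,0.018,0.028,0,0,0,-0.3],[1,0.022,0.033,0,0,0,-0.36],[1,0.027,0.038,0,0,0,-0.42],[1,0.032,0.042,0,0,0,-0.48],[1,0.037,0.046,0,0,0,-0.54],[1,0.043,0.05,0,0,0,-0.6]]]'

```text
t: 11.25
tool_pos: [0.5749, 0.1511, 0.0617]
orientation: [-0.605, 3.082, 0.0]
wrist_force: [0.4, 0.8, -0.3]
grip_width: -0.0001
grip_force: 0.0
```

```bash
python3 - <<'E'
from h import *
o=observe(); print(o['t'],o['tool_pos'],o['wrist_force'],o['qpos'])
s=snap('top')
cv2.imwrite('pics/t2.png',cv2.resize(s['color'][115:250,220:400,::-1],None,fx=4.4,fy=4.4,interpolation=cv2.INTER_CUBIC))
E
```

```text
11.25 [0.57486928 0.15112959 0.06170513] [ 0.39624552  0.79491858 -0.26903954] [ 5.19825708e-01  4.51047725e-01 -7.43236798e-02 -3.94273322e-05
 -1.04463141e+00 -1.70280178e+00]
```

View pics/t2.png

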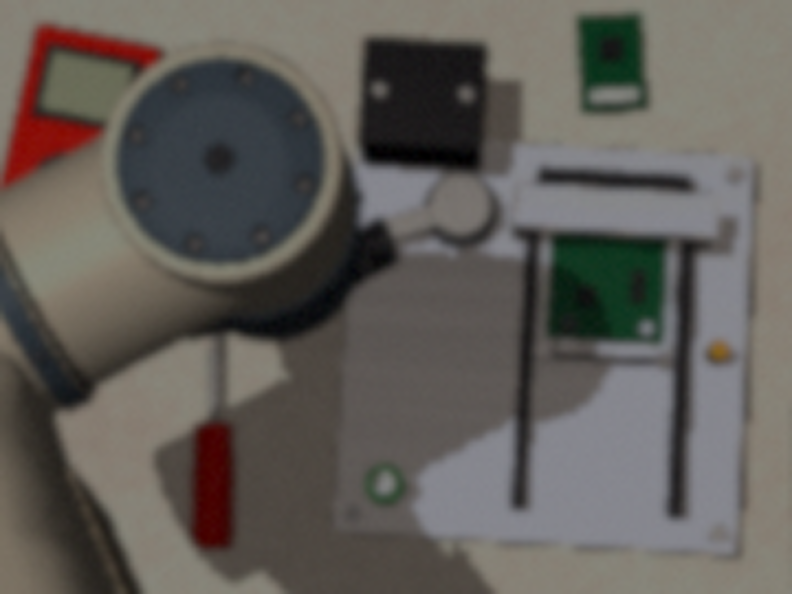

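The lever arm runs from (462,208) to (390,252), leaning left and clearly past the first detent. The carrier sits at the bridge, tab near (610,352). I'll push on to the end stop.

Call:
apply_moves --steps '[[[1,0.003,0.002,0,0,0,-0.03],[1,0.006,0.004,0,0,0,-0.06],[1,0.007,0.006,0,0,0,-0.06],[1,0.008,0.007,0,0,0,-0.06],[1,0.008,0.008,0,0,0,-0.06],[1,0.008,0.009,0,0,0,-0.06],[1,0.008,0.009,0,0,0,-0.06],[1,0.008,0.009,0,0,0,-0.06],[1,0.008,0.009,0,0,0,-0.06],[1,0.008,0.009,0,0,0,-0.06]]]'

```text
t: 12.3
tool_pos: [0.5801, 0.1571, 0.0607]
orientation: [0.516, -3.093, 0.004]
wrist_force: [-5.5, -6.0, 3.1]
grip_width: 0.0001
grip_force: 3.6
```

The lever is on its end stop, pushing back with 8 N at the expected position. Next I'll back off, rise and look.

Call:
apply_moves --steps '[[[1,-0.01,-0.006,0,0,0,0],[1,-0.025,-0.014,0,0,0,0],[1,-0.035,-0.018,0,0,0,0],[1,-0.035,-0.018,0.04,0,0,0],[1,-0.035,-0.018,0.08,0,0,0],[1,-0.035,-0.018,0.12,0,0,0],[1,-0.06,-0.018,0.15,0,0,0],[1,-0.1,-0.018,0.17,0,0,0],[1,-0.14,-0.018,0.18,0,0,0],[1,-0.17,-0.018,0.18,0,0,0]]]'

```text
t: 13.3
tool_pos: [0.4116, 0.1414, 0.2434]
orientation: [-0.517, 3.094, 0.003]
wrist_force: [0.4, 0.3, 0.1]
grip_width: -0.0002
grip_force: 0.0
```

Call:
apply_moves --steps '[[[1,-0.01,0.04,0,0,0,0],[1,-0.02,0.08,0,0,0,0],[1,-0.03,0.12,0,0,0,0],[1,-0.04,0.15,0,0,0,0],[1,-0.05,0.18,0,0,0,0],[1,-0.06,0.2,0,0,0,0],[1,-0.06,0.22,0,0,0,0],[1,-0.06,0.22,0,0,0,0],[1,-0.06,0.22,0,0,0,0],[1,-0.06,0.22,0,0,0,0]]]'

```text
t: 14.3
tool_pos: [0.3526, 0.3606, 0.2415]
orientation: [-0.516, 3.099, 0.0]
wrist_force: [-0.6, -0.6, -0.0]
grip_width: -0.0001
grip_force: 0.0
```

```bash
python3 - <<'E'
from h import *
o=observe(); print(o['t'],o['tool_pos'],o['wrist_force'])
s=snap('top')
c,sn=np.cos(-.0374),np.sin(-.0374)
for n,p in {'post1.2':(35.1,157.5,88),'post1.0':(15.6,147.6,88),'tabtop home':(-6,-35,58)}.items():
    x,y,z=np.array(p)/1e3; print(n,(pix(s,(.558+c*x-sn*y,.004+sn*x+c*y,z))-[220,115])*4.4)
cv2.imwrite('pics/t3.png',cv2.resize(s['color'][115:250,220:400,::-1],None,fx=4.4,fy=4.4,interpolation=cv2.INTER_CUBIC))
E
```

```text
14.3 [0.35258555 0.36062319 0.24150415] [-0.61025066 -0.61912899 -0.00607497]
post1.2 [274.92310589 247.35337099]
post1.0 [290.15151817 282.5688465 ]
tabtop home [607.58292435 345.33820062]
```

View pics/t3.png

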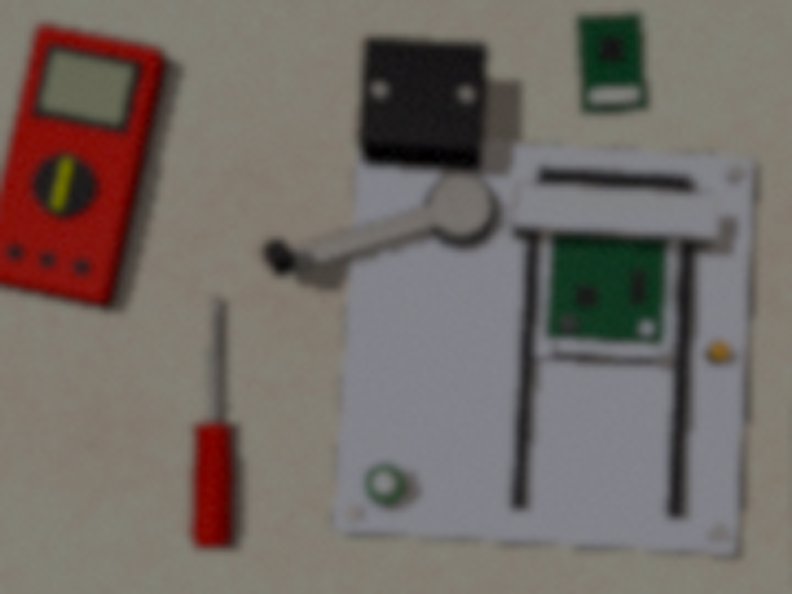

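Post top is at (276,253), against a prediction of (275,247) for 1.20 rad, and the bystanders are in place. One numeric check of the tab-to-bridge distance, which should be 78 mm at home.

```bash
python3 - <<'E'
from h import *
c,sn=np.cos(-.0374),np.sin(-.0374)
T=[];B=[];L=[]
for i in range(8):
    s=snap('top'); P=cloud(s)-[.558,.004,0]
    x=c*P[...,0]+sn*P[...,1]; y=-sn*P[...,0]+c*P[...,1]; z=P[...,2]
    t=(z>.048)&(z<.068)&(abs(x+.01)<.04)&(abs(y+.035)<.03)
    b=(z>.070)&(z<.082)&(abs(x-.072)<.03)&(abs(y+.035)<.05)
    l=(z>.075)&(z<.095)&(np.hypot(x-.035,y-.157)<.03)
    T.append([x[t].mean(),y[t].mean(),t.sum()]);B.append([x[b].mean(),b.sum()]);L.append([x[l].mean(),y[l].mean()])
T,B,L=[np.mean(a,0) for a in(T,B,L)]
print('tab',T,'bridge',B,'diff',B[0]-T[0],'lever',np.arctan2(L[1]-.055,.075-L[0]))
E
```

```text
tab [-6.86784350e-03 -3.46332469e-02  8.05000000e+01] bridge [7.10846628e-02 3.99000000e+02] diff 0.07795250633783136 lever 1.189468944004325
```

The difference is 77.95 mm, so the carrier is home, and the lever measures about 1.19 rad. Handing in.

```bash
python3 -c "
from bench import *
print(hand_in())"
```

```text
the job is handed in; nothing more can be done
None
```

I pushed the carrier home against the stop wall, swung the lever to its second stop (measured at about 1.19 of 1.20 rad), moved the robot clear and handed the job in; the hand-in gave no verdict.

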